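Clear the derailleur jig and hold the cage wound

ROBOT

A 6-joint arm with a two-finger parallel gripper is mounted at the origin on a cart in front of the work surface, level with it; the furniture and walls round the work are solid. World frame = base frame: x ahead of the robot, y to its left, z up, the work surface at z = 0. Lengths are in mm, angles in rad, forces in N, time in s.
With the tool pointing down it reaches from about 200 to 875 mm from the base axis. Payload 3.4 kg.
Tool frame: the origin (TCP) lies between the finger pads, 19 mm behind the fingertips; this is the grasp point; z points along the fingers, y is the line along which they close (so a half turn about z gives the same grasp; the last joint's range is limited). The gripper opens to 94 mm and grips with 3 to 60 N. Pads are 16 mm wide; open, the fingers measure 119 mm over their backs; the gripper's body (75 mm by 177 mm) begins 78 mm behind the grasp point.
Start: joints at [-0.121, 0.276, 1.505, -0, 1.361, -0.121], TCP at [575.033, -0.009, 224.293] pointing down, gripper open.
Joint ranges: [-2.89, 2.89], [-0.75, 2.08], [0.22, 2.7], [-1.18, 4.32], [0.11, 2.71], [-2.7, 2.7]. Speed limits (rad/s): [2.57, 2.57, 3.14, 3.14, 3.14, 3.14].

INTERFACE

Orientations are given as [roll, pitch, yaw] about the fixed x, y, z axes, in that order (R = Rz(yaw) Ry(pitch) Rx(roll)).
In Python, from bench import robot gives the robot as it stands.
- The arm moves only by the tool carry_out, never from a script. Its arguments are lists of equal length, an entry for each row: "dp": the shift along the tool's x, y, z in mm, a list of three; "roll": the turn about the tool's z in degrees; "claw": the finger opening in mm, from 0 to 94. In form: {"dp": [[x, y, z], ...], "roll": [roll, ...], "claw": [claw, ...]}. A call has 1 to 20 rows; each row shifts and turns the commanded pose from where the row before left it, along the tool's axes as they then stand; what a row does not reach is not made up. A row lasts 1/10 s, in which the tool goes at most 50 mm and 8.59 degrees, less where a joint would pass 70% of its speed; a pose out of reach is approached as far as the arm can. A call is refused whole if a number of a shift passes 50 or a number of a turn 8.59, either way. A call with a gripper value outside its range is refused whole. The fingers move at their own pace and stop on an object; the grip force is fixed at half the most. Time passes only in rows, so rows that do not move let the fingers close. It gives the time, the measured TCP pose, the force, the opening and the grip force at its end, in the units of the state.
- robot.get_state(): the state, without advancing time (a new reading comes with each control period).
- robot.get_image(name): name is "scene" or "side" or "wrist"; returns a dict with "img" (480x640x3 uint8, blue, green, red), "K" (3x3 intrinsics, pixels), "R" (3x3) and "t" (3): a world point X has camera coordinates R X + t. Camera axes: x right, y down, z forward; pixel columns grow to the right and rows downward; lengths in mm; the calibration is good to about 2 mm. A picture is of the moment at which its call begins. There is no depth.
- robot.close_job(): hands the job in; it is judged then, once.
The state is a dict: "t": time; "joint_positions": joint angles; "joint_velocities": joint speeds; "joint_torque": joint torques, N m; "tcp_pos": TCP position; "tool_rot": TCP orientation; "contact_force": force on the tool from outside, world axes, zero at the start; "ft_torque": the same for the moment, N m; "finger_gap": opening from 0.0 (shut) to 1.0 (fully open); "grip_force": force on a finger pad.
Only numpy, scipy, OpenCV 4.12 (cv2) and the standard library are available. Lean on these libraries where they do the work, as an engineer would, in place of code of your own. Each camera call takes 0.05 s, during which the arm holds its last target. There are 200 camera calls.

TASK

A toothed wheel and a plain bush were left lying in the swing of the derailleur cage on the assembly jig. First put the toothed wheel into the yellow bin and the bush into the blue bin; then swing the spring-loaded cage forward, away from its black rest peg, until it is fully wound against the red stop post, and finish while still holding it there by its outer half (the half with the lower pulley), so that a colleague can drive the stop screw beside the pivot. Do not swing the cage before both parts are in their bins, and leave the caliper, the bottle and the tape where they are.

Things in the scene. Friction and masses are not known exactly. Their poses are not given: they have to be found in the camera images.
- jig: Fixed grey plate 190 x 190 x 10 mm with a derailleur laid flat on it; origin at the centre of the plate's underside, x and y along its edges. Cage pivot axis vertical at jig x +30, y -30 mm. The black pivot body (35 mm dia.) and the links, knuckle and clamp post on the pivot's +x -y side are up to 69 mm high over the bench.
- cage: Cage arm hinged on the jig: two parallel aluminium plates, 24 to 39.5 mm above the bench, a black 43 mm pulley between them at each end. Origin on the pivot axis at bench height; x runs along the cage to the lower (outer) pulley, z up. Straight, 22 mm wide, from 50 to 78 mm out from the pivot (grasp or push here); outermost point 122 mm. 14 mm free height below it.
- cage_swing (a joint): Cage angle, rad. 0 = unwound on the black rest peg (heading 92 degrees from jig x towards jig y); grows counter-clockwise seen from above; 1.71 = fully wound on the red stop post (heading 190 degrees), a firm stop. A spring always drives it back to 0: 0.25 N m at 0, 0.66 N m at 1.71 (4 to 10 N at 66 mm from the pivot).
- cage_pivot (a point): Point on the cage's pivot axis, 32 mm above the bench.
- cage_end (a point): Centre of the lower (outer) pulley, 100 mm from the pivot, 32 mm above the bench; moves with the cage.
- toothed_wheel: Loose cream toothed wheel, rim 52 mm dia. x 12 mm thick with a grey hub 22 mm dia. up to 22 mm high, 90 g, lying hub up on the jig plate; origin at the centre of its underside.
- bush: Loose plain grey metal bush, 28 mm dia. x 30 mm high, standing on the jig plate; origin at the centre of its underside.
- yellow_bin: Yellow parts bin, fixed, 155 (x) x 106 (y) x 64 mm; origin at the centre of its underside; low front (34 mm) at its -x end, other walls 64 mm, 2 to 3 mm thick, floor 2 mm (the small parts seen in it offer no resistance). Inner space x -70 to +75, y -48 to +48 mm. For the toothed wheel.
- blue_bin: Blue parts bin, same shape and size as the yellow one (low front at its -x end, origin at the centre of its underside). For the bush.
- caliper: Loose caliper lying on the bench to the right of the jig, 230 x 76 x 14 mm; leave it.
- threadlock_bottle: Loose brown bottle with white cap, 50 mm dia. x 90 mm, standing at the back right; leave it.
- black_tape: Loose roll of black tape, 59 mm dia. x 19 mm, lying flat at the back, between the jig and the bins; leave it.
- stop_post (a point): Top centre of the red stop post (13 mm dia., top 44 mm above the bench) on the jig, 36 mm out along the fully wound cage, beside it. The matching black rest peg, same size, stands 36 mm out beside the unwound cage, on its clockwise side.
Mind the look-alikes: they are no part of the job. Of the things that look like the toothed_wheel, the larger one is meant.

How it is judged:
By the outcome, as a careful person would: the job done as asked, in the order asked, and still so for the second after the job is handed in, while the arm keeps its last pose, push and grip.
It also fails if it takes over 66 s, if anything falls off the work surface, if the arm or the gripper's body presses on something with over 40 N, if the wrist force passes 120 N, or if a joint passes its speed limit or range.

## Working session

There is one attempt and no reset: what is moved stays moved. The work goes in short steps, Python scripts to look and compute and a tool call to move; the robot and the scene stay as the last step left them, time stands still between calls to the robot, and variables do not carry over. Pictures are saved under pics/ and viewed, at most 10 in all, crops included, and the job is handed in when it is done.

Besides the shell and the picture viewer there is one more tool, called after "Request:" as a command line: name --pt "numbers of a row" for each row, then --argument value for the rest. carry_out: Moves the arm, as the interface text tells. Its arguments: {"type":"object","properties":{"dp":{"type":"array","items":{"type":"array","items":{"type":"number"}}},"roll":{"type":"array","items":{"type":"number"}},"claw":{"type":"array","items":{"type":"number"}}},"required":["dp","roll","claw"]}

```bash
mkdir -p pics; ls
cat > h.py <<'E'
import numpy as np, cv2
from bench import robot
def grab(n,f=None):
    d=robot.get_image(n)
    if f: cv2.imwrite('pics/'+f,d['img'])
    np.savez('pics/'+n+'.npz',**{k:np.array(d[k]) for k in('img','K','R','t')})
    return d
def ray(d,u,v,z):
    K,R,t=[np.array(d[k],float) for k in('K','R','t')]
    t=t.ravel(); c=-R.T@t; w=R.T@np.linalg.solve(K,[u,v,1.])
    return c+w*(z-c[2])/w[2]
def proj(d,X):
    p=np.array(d['K'])@(np.array(d['R'])@np.array(X,float)+np.array(d['t']).ravel()); return p[:2]/p[2]
E
python3 - <<'E'
from h import *
for n in('scene','side'):
    d=grab(n,n+'0.png'); print(n,-np.array(d['R']).T@np.array(d['t']).ravel())
print(robot.get_state())
E
```

```text
pics
scene [ 100.03389165 -713.53750312  821.77558182]
side [ 591.53209265 1044.59196633  710.05953692]
{'t': 0.1, 'joint_positions': array([-1.20995130e-01,  2.76505992e-01,  1.50600249e+00,  1.87306197e-05,
        1.36068524e+00, -1.20992973e-01]), 'joint_velocities': array([-0.00185987, -0.00146167, -0.00227164,  0.00208138, -0.00142758,
       -0.00028471]), 'joint_torque': array([ 2.09665013e-03, -4.05456018e+01, -2.37780511e+01,  7.03444169e-02,
        2.99401337e-02, -2.48708608e-05]), 'tcp_pos': array([5.74524398e+02, 6.20951186e-02, 2.23507514e+02]), 'tool_rot': array([-3.14000550e+00, -2.11424591e-04,  1.57079008e+00]), 'contact_force': array([-0.80021645,  0.61374191, -0.40877135]), 'ft_torque': array([ 0.00467252, -0.00100979, -0.02124166]), 'grip_force': 0.0, 'finger_gap': 1.0018229420316778}
```

View pics/scene0.png

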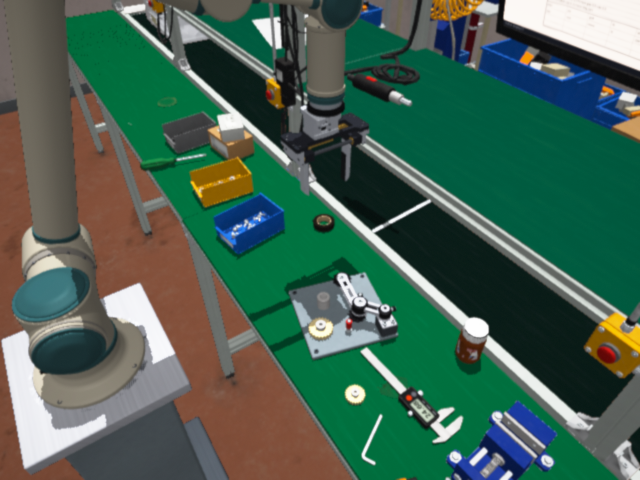

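View pics/side0.png

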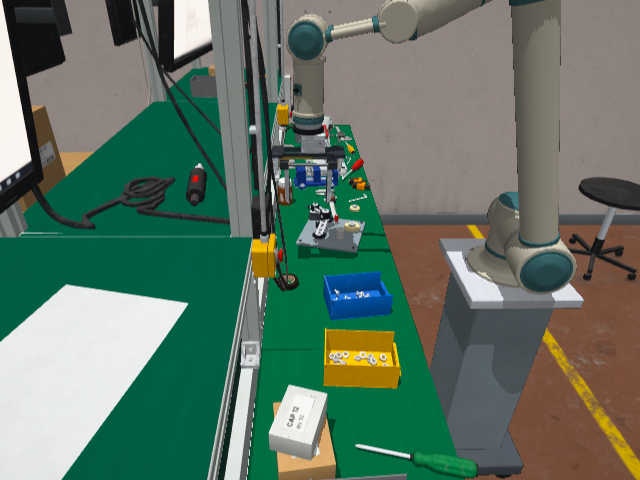

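The scene view shows the jig around (343,313), the large wheel at (320,328), the bush at about (323,298), the red post at (349,323), the blue bin at (250,222) and the yellow bin at (222,182). The tape is at (323,222). Next I'll zoom in on the jig and measure.

Run:
```python
from h import *
d=dict(np.load('pics/scene.npz')); im=d['img']
c=im[260:365,280:405]; a=cv2.resize(c,None,fx=6,fy=5.6,interpolation=cv2.INTER_CUBIC)
cv2.imwrite('pics/jig.png',a)
hsv=cv2.cvtColor(im,cv2.COLOR_BGR2HSV)
def comps(n,lo,hi,box,h,hs=hsv,dd=d,mina=6):
    x0,y0,x1,y1=box; m=cv2.inRange(hs,lo,hi)[y0:y1,x0:x1]
    k,l,s,ce=cv2.connectedComponentsWithStats(m)
    for i in range(1,k):
        if s[i,4]>=mina: print(n,ce[i]+[x0,y0],s[i]+np.array([x0,y0,0,0,0]),ray(dd,*(ce[i]+[x0,y0]),h).round(1)[:2])
comps('wheel',(15,40,120),(35,160,255),(280,260,405,410),20)
comps('red',(0,150,80),(8,255,255),(280,260,405,365),44)
comps('yellow',(20,180,100),(30,255,255),(180,140,270,220),40,mina=100)
comps('blue',(105,150,60),(125,255,255),(200,180,300,260),40,mina=100)
# plate: grey low-saturation region corners
m=cv2.inRange(hsv,(0,0,70),(180,60,255))[255:370,275:410]
m=cv2.morphologyEx(m,cv2.MORPH_CLOSE,np.ones((9,9)))
cs,_=cv2.findContours(m,0,2); cs=max(cs,key=cv2.contourArea)
p=cv2.approxPolyDP(cv2.convexHull(cs),5,True)[:,0]+[275,255]
for q in p: print('plate',q,ray(d,*q,10).round(1)[:2])
for n in('side',):
    d=dict(np.load('pics/side.npz')); hs=cv2.cvtColor(d['img'],cv2.COLOR_BGR2HSV)
    comps('s yellow',(20,180,100),(30,255,255),(310,310,420,400),40,hs,d,100)
    comps('s blue',(105,150,60),(125,255,255),(310,260,410,330),40,hs,d,100)
    comps('s wheel',(15,40,120),(35,160,255),(290,190,370,260),20,hs,d)
    comps('s red',(0,150,80),(8,255,255),(290,190,370,260),44,hs,d)
    cv2.imwrite('pics/jigs.png',cv2.resize(d['img'][190:265,285:380],None,fx=8,fy=8,interpolation=cv2.INTER_CUBIC))
```

```text
wheel [319.79741379 327.87068966] [308 317  25  23 232] [ 426.3 -204.2]
wheel [354.42708333 394.6875    ] [345 385  20  19  96] [ 396.3 -368.1]
wheel [354.83333333 396.44444444] [351 394   9   5  18] [ 394.8 -371.4]
red [348.85185185 324.37037037] [347 320   5   9  27] [ 471.3 -244.9]
yellow [221.63423332 181.36525726] [ 190  157   63   50 1963] [466.5 373.5]
blue [250.09968847 222.27458834] [ 215  194   69   59 2247] [451.8 164.2]
plate [289 291] [428.4 -71.5]
plate [341 272] [562.7 -88.1]
plate [364 273] [ 606.5 -121.1]
plate [393 308] [ 595.3 -241.8]
plate [397 334] [ 557.3 -300.6]
plate [387 369] [ 486.4 -354.5]
plate [313 358] [ 378.1 -252.9]
s yellow [361.00889009 359.12661638] [ 324  328   77   61 3712] [469.4 397.9]
s blue [356.2332 295.5564] [ 324  272   69   48 2500] [456.6 187. ]
s wheel [354.36842105 208.18421053] [350 206  10   6  38] [ 406.2 -331.2]
s wheel [351.57843137 226.95098039] [344 222  16  10 102] [ 429.3 -196.4]
s red [335.9375 217.8125] [335 215   3   6  16] [ 479.7 -214. ]
```

View pics/jig.png

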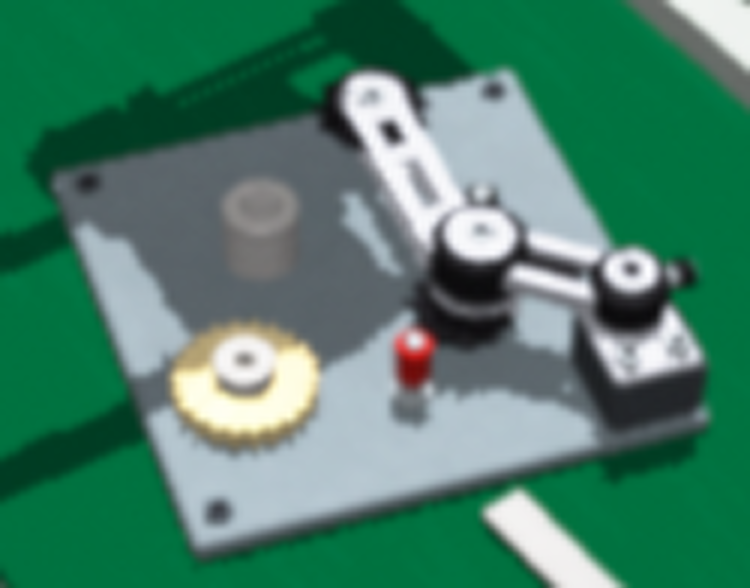

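The crop shows, in crop pixels, the bush top at (260,205), the wheel hub top at (243,363), the red post top at (414,338) and the cage end at (372,98). The plate corners are at (55,180), (510,75), (705,415) and (200,550).

Run:
```python
from h import *
d=dict(np.load('pics/scene.npz'));s=dict(np.load('pics/side.npz'))
f=lambda u,v,z:ray(d,280+u/6,260+v/5.6,z)[:2].round(1)
P=np.array([f(*p,10) for p in((55,180),(510,75),(705,415),(200,550))])
print('corners',P.tolist(),[np.linalg.norm(P[i]-P[i-1]).round(1) for i in range(4)]); c=P.mean(0)
ex=(P[1]+P[2]-P[0]-P[3]);ex2=(P[1]-P[2]+P[0]-P[3])
yaw=np.arctan2(ex[1],ex[0]); print('c',c,'yaw x',np.degrees(yaw),np.degrees(np.arctan2(ex2[1],ex2[0])))
for k in range(4):
    a=yaw+k*np.pi/2;R=np.array([[np.cos(a),-np.sin(a)],[np.sin(a),np.cos(a)]])
    pv=c+R@[30,-30]
    print(k,'pivot',pv.round(1),'end0',(pv+100*np.array([np.cos(a+np.radians(92)),np.sin(a+np.radians(92))])).round(1), 'stop dir',(pv+36*np.array([np.cos(a+np.radians(190)),np.sin(a+np.radians(190))])).round(1))
print('bush',f(260,205,40),'wheel hub',f(243,363,32),'rim',f(246,385,22),'red',f(414,338,44),'end',f(372,98,39.5),'pivot cap',f(483,235,60))
# bins: rim quads from both views
for n,dd,lo,hi,box in(('yel',d,(20,150,60),(32,255,255),(180,140,270,220)),('blue',d,(105,130,40),(125,255,255),(200,180,300,260)),
  ('syel',s,(20,150,60),(32,255,255),(310,315,420,400)),('sblue',s,(105,130,40),(125,255,255),(310,260,410,330))):
    hs=cv2.cvtColor(dd['img'],cv2.COLOR_BGR2HSV);x0,y0,x1,y1=box
    m=cv2.inRange(hs,lo,hi)[y0:y1,x0:x1]
    cs,_=cv2.findContours(m,0,2);h=cv2.convexHull(max(cs,key=cv2.contourArea))
    for q in cv2.approxPolyDP(h,2,True)[:,0]+[x0,y0]: print(n,q,[ray(dd,*map(float,q),z)[:2].round(0).tolist() for z in(0,34,64)])
```

```text
corners [[427.0, -74.7], [607.7, -123.4], [558.0, -301.4], [378.4, -253.7]] [np.float64(185.5), np.float64(187.1), np.float64(184.8), np.float64(185.8)]
c [ 492.775 -188.3  ] yaw x -14.978915438730805 74.60509936033785
0 pivot [ 514. -225.] end0 [ 536.5 -127.6] stop dir [ 478.1 -221.9]
1 pivot [ 529.5 -167.1] end0 [ 432.1 -144.6] stop dir [ 526.4 -202.9]
2 pivot [ 471.5 -151.6] end0 [ 449.1 -249. ] stop dir [ 507.4 -154.7]
3 pivot [ 456.  -209.5] end0 [ 553.5 -232. ] stop dir [ 459.2 -173.7]
bush [ 470.7 -150.7] wheel hub [ 427.  -206.1] rim [ 426.4 -208.8] red [ 477.6 -236.7] end [ 537.8 -126.2] pivot cap [ 518.3 -220.6]
yel [239 158] [[586.0, 518.0], [566.0, 467.0], [548.0, 422.0]]
yel [250 172] [[580.0, 426.0], [560.0, 379.0], [542.0, 337.0]]
yel [252 191] [[539.0, 334.0], [521.0, 291.0], [505.0, 253.0]]
yel [204 206] [[393.0, 346.0], [381.0, 302.0], [370.0, 263.0]]
yel [193 188] [[400.0, 445.0], [388.0, 397.0], [377.0, 355.0]]
yel [190 172] [[424.0, 530.0], [411.0, 479.0], [399.0, 433.0]]
yel [228 159] [[554.0, 532.0], [535.0, 481.0], [519.0, 435.0]]
blue [261 194] [[555.0, 306.0
[... 357 characters left out ...]
[394 333] [[375.0, 278.0], [385.0, 315.0], [395.0, 347.0]]
syel [400 367] [[381.0, 383.0], [391.0, 415.0], [400.0, 443.0]]
syel [396 388] [[400.0, 439.0], [409.0, 468.0], [417.0, 494.0]]
syel [324 385] [[546.0, 429.0], [548.0, 458.0], [550.0, 484.0]]
syel [325 328] [[536.0, 259.0], [539.0, 297.0], [541.0, 330.0]]
sblue [380 272] [[370.0, 29.0], [380.0, 78.0], [390.0, 121.0]]
sblue [392 295] [[354.0, 134.0], [366.0, 178.0], [376.0, 216.0]]
sblue [389 313] [[375.0, 206.0], [385.0, 247.0], [394.0, 282.0]]
sblue [331 319] [[520.0, 227.0], [523.0, 266.0], [526.0, 301.0]]
sblue [324 296] [[533.0, 137.0], [536.0, 180.0], [538.0, 219.0]]
sblue [324 276] [[529.0, 47.0], [532.0, 95.0], [535.0, 137.0]]
```

View pics/jigs.png

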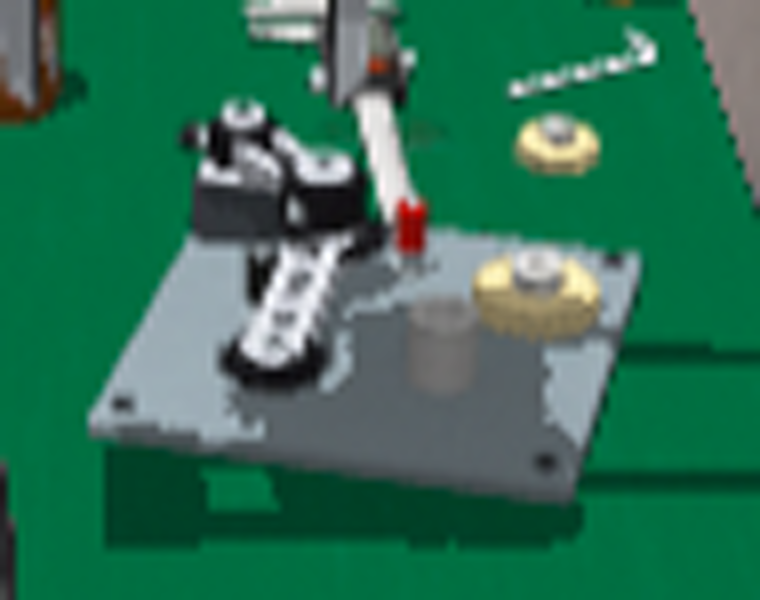

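The jig matches k=0: yaw -15°, centre (493,-188), pivot about (514,-225). The side crop confirms the bush at crop (443,308), the wheel hub at (540,262) and the red post at (411,205). I'll hover over the wheel.

Request:
carry_out --pt "-20 -15 7" --pt "-20 -15 7" --pt "-20 -15 7" --pt "-20 -15 7" --pt "-20 -15 7" --pt "-20 -15 7" --pt "-20 -15 7" --pt "-20 -15 7" --pt "-20 -15 7" --pt "-20 -12 7" --pt "-6 0 0" --pt "0 0 0" --pt "0 0 0" --roll '[0,0,0,0,0,0,0,0,0,0,0,0,0]' --claw '[94,94,94,94,94,90,85,80,76,76,76,76,76]'

```text
t: 1.4
tcp_pos: [428.7, -205.6, 154.5]
tool_rot: [3.141, -0.0, 1.571]
contact_force: [0.3, -0.5, 0.5]
finger_gap: 0.806
grip_force: 0.0
```

Run:
```python
from h import *
d=dict(np.load('pics/scene.npz'));s=dict(np.load('pics/side.npz'))
def tri(a,b,z):
    pa=(280+a[0]/6,260+a[1]/5.6);pb=(285+b[0]/8,190+b[1]/8)
    print(ray(d,*pa,z).round(1),ray(s,*pb,z).round(1))
tri((260,205),(443,308),40);tri((243,363),(540,262),32);tri((414,338),(411,205),44);tri((372,98),(270,350),39.5)
w=grab('wrist','w0.png')
print(robot.get_state()['tcp_pos'],-np.array(w['R']).T@np.array(w['t']).ravel())
print(proj(w,(427,-206,32)),proj(w,(471,-151,40)),proj(w,(478,-237,44)),proj(w,(537.5,-126,39.5)))
```

```text
[ 470.7 -150.7   40. ] [ 470.  -150.5   40. ]
[ 427.  -206.1   32. ] [ 426.3 -202.7   32. ]
[ 477.6 -236.7   44. ] [ 477.2 -229.2   44. ]
[ 537.8 -126.2   39.5] [ 538.5 -118.7   39.5]
[ 428.7118241  -205.44417153  154.52722821] [ 428.71622346 -128.34960626  315.44913019]
[329.46877923 238.11374467] [395.36097732 161.5633346 ] [401.0547389  284.51560007] [499.07030992 122.47515981]
```

View pics/w0.png

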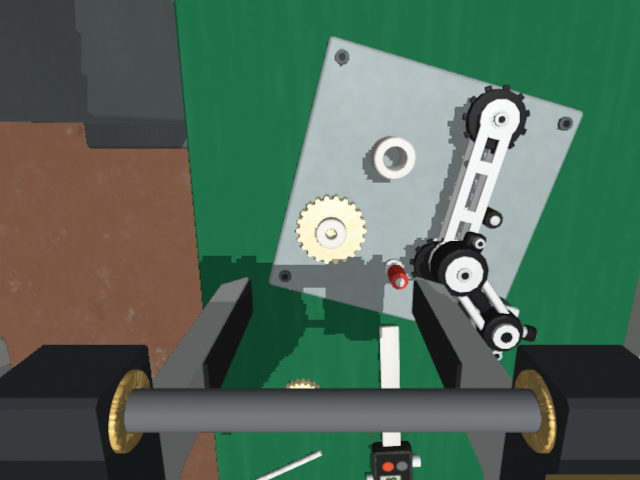

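The wrist view shows the hub top at (331,233), bush top at (397,156), red post top at (400,283), cage end at (501,119) and pivot cap at (464,275). The plate corners are at (332,37), (582,111) and (271,283).

Run:
```python
from h import *
w=dict(np.load('pics/wrist.npz'))
for n,u,v,z in(('hub',331,233,32),('bush',397,156,40),('red',400,282,44),('end',501,119.5,41),('pivot',464,275,65),('c1',332,37,10),('c2',582,111,10),('c3',271,283,10)):
    print(n,ray(w,u,v,z)[:2].round(1))
hs=cv2.cvtColor(w['img'],cv2.COLOR_BGR2HSV);m=cv2.inRange(hs,(15,40,120),(35,160,255))[180:280,280:380]
c,r=cv2.minEnclosingCircle(cv2.findNonZero(m));print(c,r,ray(w,c[0]+280,c[1]+180,20)[:2])
```

```text
hub [ 428.1 -202.2]
bush [ 471.9 -147.4]
red [ 477.2 -235.1]
end [ 538.  -124.2]
pivot [ 515. -222.]
c1 [428.9 -69.6]
c2 [ 607.6 -117.9]
c3 [ 380.  -249.3]
(50.625, 49.0) 35.08058547973633 [ 427.80335054 -202.23602741]
```

Request:
carry_out --pt "3 -0.7 15" --pt "0 0 15" --pt "0 0 15" --pt "0 0 15" --pt "0 0 15" --pt "0 0 15" --pt "0 0 12" --pt "0 0 10" --pt "0 0 6" --pt "0 0 4" --pt "0 0 0" --pt "0 0 0" --pt "0 0 0" --pt "0 0 0" --pt "0 0 0" --pt "0 0 0" --pt "0 0 0" --roll '[0,0,0,0,0,0,0,0,0,0,0,0,0,0,0,0,0]' --claw '[76,76,76,76,76,76,76,76,76,76,76,40,40,40,40,40,40]'

```text
t: 3.15
tcp_pos: [427.6, -203.2, 32.6]
tool_rot: [3.141, 0.0, 1.571]
contact_force: [0.2, -0.2, 2.9]
finger_gap: 0.535
grip_force: 30.0
```

Request:
carry_out --pt "0 0 -5" --pt "0 0 -15" --pt "0 0 -15" --pt "0 0 -15" --pt "0 0 -15" --pt "0 0 -15" --pt "0 0 -15" --pt "0 0 -15" --pt "0 0 0" --pt "0 0 0" --roll '[0,0,0,0,0,0,0,0,0,0]' --claw '[40,40,40,40,40,40,40,40,40,40]'

```text
t: 4.15
tcp_pos: [427.1, -202.9, 142.1]
tool_rot: [3.142, 0.0, 1.571]
contact_force: [0.1, -0.9, -0.8]
finger_gap: 0.534
grip_force: 30.0
```

Request:
carry_out --pt "10 0 0" --pt "20 2 0" --pt "30 2 0" --pt "32 3 0" --pt "32 3 0" --pt "32 3 0" --pt "32 3 0" --pt "32 3 0" --pt "32 3 0" --pt "32 3 0" --pt "32 3 0" --pt "32 3 0" --pt "32 3 0" --pt "32 3 0" --pt "32 3 0" --pt "32 3 0" --pt "32 0 0" --pt "32 0 0" --pt "32 0 0" --pt "20 0 0" --roll '[0,0,0,0,0,0,0,0,0,0,0,0,0,0,0,0,0,0,0,0]' --claw '[40,40,40,40,40,40,40,40,40,40,40,40,40,40,40,40,40,40,40,40]'

```text
t: 6.15
tcp_pos: [469.0, 391.1, 141.0]
tool_rot: [-3.14, 0.001, 1.572]
contact_force: [-0.3, -0.1, -0.8]
finger_gap: 0.539
grip_force: 30.0
```

Request:
carry_out --pt "0 0 0" --pt "0 0 0" --pt "0 0 0" --roll '[0,0,0]' --claw '[40,40,40]'

```text
t: 6.45
tcp_pos: [469.9, 387.7, 141.9]
tool_rot: [-3.141, 0.001, 1.57]
contact_force: [0.7, -0.4, -1.6]
finger_gap: 0.537
grip_force: 30.0
```

Run:
```python
from h import *
w=grab('wrist','w1.png')
for n,p in(('centre',(470,387,2)),('back',(545,387,64)),('front',(393,387,34))): print(n,proj(w,p))
```

```text
centre [332.190321   232.12157693]
back [454.08195977 257.45515991]
front [219.95721646 243.91496063]
```

View pics/w1.png

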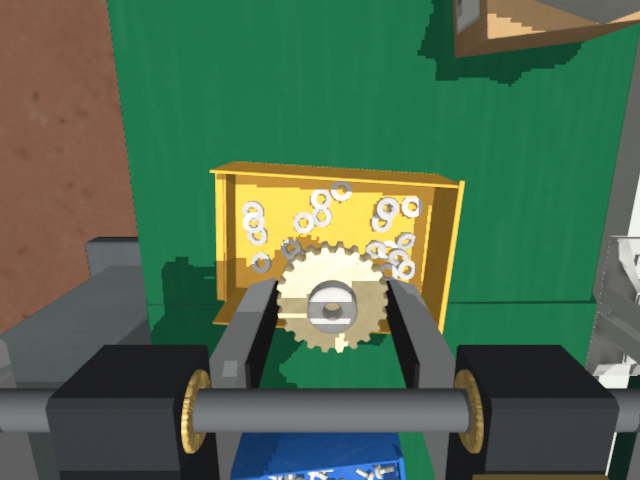

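The yellow bin sits under the gripper, with its far rim at about row 172, its near front corner at (217,322) and its back right edge at (460,183)–(443,330). The wheel is held at (332,300).

Run:
```python
from h import *
w=dict(np.load('pics/wrist.npz'))
for u,v,z in((213,172,64),(461,183,64),(443,331,64),(443,331,0),(217,322,34),(217,322,64),(217,322,0)): print(u,v,z,ray(w,u,v,z)[:2].round(1))
```

```text
213 172 64 [400.8 439.3]
461 183 64 [545.4 432.8]
443 331 64 [541.8 336.9]
443 331 0 [561.  302.5]
217 322 34 [386.5 328. ]
217 322 64 [395.8 343.3]
217 322 0 [375.9 310.7]
```

Request:
carry_out --pt "0 0 10" --pt "0 0 15" --pt "0 0 15" --pt "0 0 15" --pt "0 0 15" --pt "0 0 15" --pt "0 0 13" --pt "0 0 10" --pt "0 0 4" --pt "0 0 0" --pt "0 0 0" --pt "0 0 0" --pt "0 0 0" --pt "0 0 0" --pt "0 0 0" --pt "0 0 -10" --pt "0 0 -20" --pt "0 0 -20" --pt "0 0 -30" --pt "0 0 -30" --roll '[0,0,0,0,0,0,0,0,0,0,0,0,0,0,0,0,0,0,0,0]' --claw '[40,40,40,40,40,40,40,40,40,40,40,66,66,66,66,66,66,66,66,66]'

```text
t: 8.5
tcp_pos: [470.1, 388.9, 141.8]
tool_rot: [-3.142, 0.0, 1.571]
contact_force: [0.1, 0.5, 0.1]
finger_gap: 0.703
grip_force: 0.0
```

Run:
```python
from h import *
w=grab('wrist','w2.png')
hs=cv2.cvtColor(w['img'],cv2.COLOR_BGR2HSV);m=cv2.inRange(hs,(15,40,120),(35,150,255))
k,l,s,c=cv2.connectedComponentsWithStats(m)
for i in range(1,k):
    if s[i,4]>150: print(s[i],c[i],ray(w,*c[i],12)[:2])
```

```text
[ 486    0  115   42 3019] [527.75952302  19.78304074] [596.15229297 532.11402457]
[608  13  32  14 178] [627.23595506  20.25280899] [660.19300109 531.82355322]
[ 279  183  143  105 1504] [339.7918883  245.74069149] [475.95934648 380.56656349]
[239 203  28  48 204] [252.85294118 226.76960784] [412.12528307 395.07176619]
[137 376  22  77 651] [144.38402458 418.7235023 ] [312.07752514 228.65262141]
[515 393  13  60 343] [522.33527697 425.85714286] [631.32110685 221.5807975 ]
```

Request:
carry_out --pt "-10 0 0" --pt "-20 0 0" --pt "-30 0 0" --pt "-32 0 0" --pt "-32 0 0" --pt "-32 0 0" --pt "-32 0 0" --pt "-32 0 0" --pt "-32 0 0" --pt "-32 0 0" --pt "-32 0 0" --pt "-32 0 0" --pt "-32 1 0" --pt "-32 1 0" --pt "-32 0 0" --pt "-32 0 0" --pt "-32 0 0" --pt "-18 0 0" --pt "-10 0 0" --pt "0 0 0" --roll '[0,0,0,0,0,0,0,0,0,0,0,0,0,0,0,0,0,0,0,0]' --claw '[66,66,66,66,66,66,66,66,66,60,50,46,46,46,46,46,46,46,46,46]'

```text
t: 10.55
tcp_pos: [470.8, -148.0, 139.1]
tool_rot: [-3.139, -0.001, 1.568]
contact_force: [0.0, -0.8, 0.2]
finger_gap: 0.49
grip_force: 0.0
```

Request:
carry_out --pt "0 0 0" --pt "0 0 0" --roll '[0,0]' --claw '[46,46]'

```text
t: 10.75
tcp_pos: [471.8, -146.0, 140.0]
tool_rot: [-3.141, -0.001, 1.572]
contact_force: [0.1, 0.4, 0.4]
finger_gap: 0.488
grip_force: 0.0
```

Request:
carry_out --pt "-1.4 0 10" --pt "0 0 15" --pt "0 0 15" --pt "0 0 15" --pt "0 0 15" --pt "0 0 15" --pt "0 0 11" --pt "0 0 7" --pt "0 0 4" --pt "0 0 0" --pt "0 0 0" --pt "0 0 0" --pt "0 0 0" --pt "0 0 0" --pt "0 0 0" --roll '[0,0,0,0,0,0,0,0,0,0,0,0,0,0,0]' --claw '[46,46,46,46,46,46,46,46,46,46,46,15,15,15,15]'

```text
t: 12.25
tcp_pos: [472.4, -148.5, 33.6]
tool_rot: [3.141, 0.0, 1.571]
contact_force: [-1.2, -0.4, 3.0]
finger_gap: 0.29
grip_force: 30.0
```

Request:
carry_out --pt "0 0 -5" --pt "0 0 -15" --pt "0 0 -15" --pt "0 0 -15" --pt "0 0 -15" --pt "0 0 -15" --pt "0 0 -15" --pt "0 0 -15" --pt "0 0 0" --pt "0 0 0" --roll '[0,0,0,0,0,0,0,0,0,0]' --claw '[15,15,15,15,15,15,15,15,15,15]'

```text
t: 13.25
tcp_pos: [472.2, -148.3, 143.2]
tool_rot: [3.141, 0.0, 1.571]
contact_force: [0.4, 0.9, -0.9]
finger_gap: 0.291
grip_force: 30.0
```

View pics/w2.png

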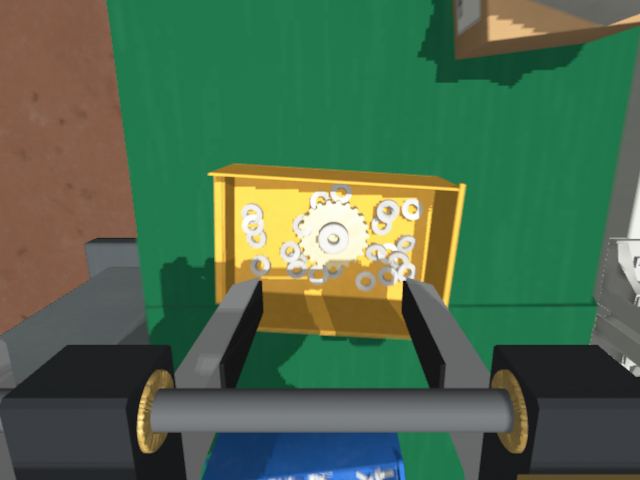

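The wheel lies flat in the yellow bin at (333,237). The bush is gripped at 27 mm, so I'll carry it to the blue bin.

Request:
carry_out --pt "10 0 0" --pt "20 -1 0" --pt "28 -2 0" --pt "28 -2 0" --pt "28 -2 0" --pt "28 -2 0" --pt "28 -2 0" --pt "28 -2 0" --pt "28 -2 0" --pt "28 -2 0" --pt "28 0 0" --pt "25 0 0" --pt "15 0 0" --pt "0 0 0" --pt "0 0 0" --pt "0 0 0" --roll '[0,0,0,0,0,0,0,0,0,0,0,0,0,0,0,0]' --claw '[15,15,15,15,15,15,15,15,15,15,15,15,15,15,15,15]'

```text
t: 14.85
tcp_pos: [454.9, 172.9, 142.9]
tool_rot: [-3.141, 0.001, 1.57]
contact_force: [0.8, 0.6, -1.0]
finger_gap: 0.29
grip_force: 30.0
```

Run:
```python
from h import *
w=grab('wrist','w3.png')
hs=cv2.cvtColor(w['img'],cv2.COLOR_BGR2HSV);m=cv2.inRange(hs,(105,130,40),(125,255,255))
c=max(cv2.findContours(m,0,2)[0],key=cv2.contourArea)
for q in cv2.approxPolyDP(cv2.convexHull(c),5,True)[:,0]: print(q,ray(w,*map(float,q),64)[:2].round(1))
```

```text
[445 151] [519.8 236.4]
[455 315] [533.9 133.2]
[229 338] [387.4 116.7]
[195 191] [373.9 213.3]
[225 178] [392.2 221. ]
```

Request:
carry_out --pt "0 0 10" --pt "0 0 15" --pt "0 0 15" --pt "0 0 15" --pt "0 0 15" --pt "0 0 15" --pt "0 0 13" --pt "0 0 10" --pt "0 0 5" --pt "0 0 0" --pt "0 0 0" --pt "0 0 0" --pt "0 0 0" --pt "0 0 0" --pt "0 0 0" --pt "0 0 -10" --pt "0 0 -20" --pt "0 0 -20" --pt "0 0 -30" --pt "0 0 -30" --roll '[0,0,0,0,0,0,0,0,0,0,0,0,0,0,0,0,0,0,0,0]' --claw '[15,15,15,15,15,15,15,15,15,15,15,50,50,50,50,50,50,50,50,50]'

```text
t: 16.9
tcp_pos: [455.0, 173.5, 141.9]
tool_rot: [-3.142, 0.0, 1.571]
contact_force: [1.1, -0.0, -0.7]
finger_gap: 0.533
grip_force: 0.0
```

Run:
```python
from h import *
w=grab('wrist','w4.png'); cv2.imwrite('pics/w4c.png',w['img'][120:360,170:490])
# cage geometry
pv=np.array([514.5,-222.5]); en=np.array([538.,-124.2]); d=en-pv
print(np.linalg.norm(d),np.degrees(np.arctan2(d[1],d[0])), pv+66*d/np.linalg.norm(d))
```

```text
101.06997575937179 76.55498069205998 [ 529.84580362 -158.30882996]
```

View pics/w4c.png

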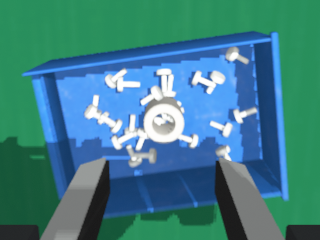

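The bush stands in the blue bin, at about crop (163,120). Next I'll hover over the cage with the fingers across its straight part.

Request:
carry_out --pt "-10 3 0" --pt "-20 6 0" --pt "-28 6 0" --pt "-28 6 0" --pt "-28 6 0" --pt "-28 6 0" --pt "-28 6 0" --pt "-28 6 0" --pt "-28 6 0" --pt "-28 6 0" --pt "-28 6 0" --pt "-28 6 0" --pt "-20 6 0" --pt "0 0 0" --pt "0 0 0" --pt "0 0 0" --pt "0 0 0" --pt "0 0 0" --roll '[0,0,0,0,0,0,0,0,0,0,0,0,0,7,6,0,0,0]' --claw '[50,46,46,46,46,46,46,46,46,46,46,46,46,46,46,46,46,46]'

```text
t: 18.75
tcp_pos: [530.1, -156.2, 140.0]
tool_rot: [-3.141, -0.0, 1.346]
contact_force: [0.2, -0.3, 0.2]
finger_gap: 0.493
grip_force: 0.0
```

Run:
```python
from h import *
w=grab('wrist','w5.png'); s=robot.get_state(); print(s['tcp_pos'],s['tool_rot'],s['joint_positions'])
im=w['img'].copy()
for X in((530,-157.3,39.5),(514.5,-222.5,65),(538,-124.2,41),(477.2,-235,44)):
    p=proj(w,X); print(p); cv2.drawMarker(im,tuple(int(round(a)) for a in p),(255,0,255),1,9)
cv2.imwrite('pics/w5m.png',im)
```

```text
[ 530.18897544 -156.22662325  140.14314289] [-3.14133536e+00 -4.78298143e-05  1.34538871e+00] [-4.12443495e-01  3.03319615e-01  1.68530438e+00 -9.26660548e-07
  1.15323036e+00 -1.87035507e-01]
[332.09731926 247.77681962]
[331.23688918 357.39750325]
[332.72692303 197.71747089]
[284.42517447 366.7546719 ]
```

View pics/w5m.png

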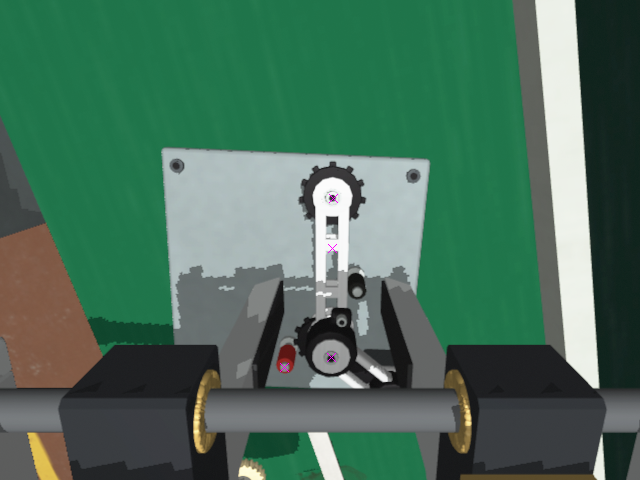

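The markers line up: the grasp point (332,248) is centred on the straight bars, the rest peg is clear at (357,285), and the red post is at (285,367). Descend and grip.

Request:
carry_out --pt "0 0 10" --pt "0 0 15" --pt "0 0 15" --pt "0 0 15" --pt "0 0 15" --pt "0 0 12" --pt "0 0 10" --pt "0 0 8" --pt "0 0 5" --pt "0 0 0" --pt "0 0 0" --pt "0 0 0" --pt "0 0 0" --pt "0 0 0" --pt "0 0 0" --roll '[0,0,0,0,0,0,0,0,0,0,0,0,0,0,0]' --claw '[46,46,46,46,46,46,46,46,46,46,46,15,15,15,15]'

```text
t: 20.3
tcp_pos: [529.8, -156.3, 35.6]
tool_rot: [-3.141, 0.0, 1.344]
contact_force: [-1.6, 0.4, 2.5]
finger_gap: 0.228
grip_force: 30.0
```

Gripped at 21.4 mm. Swing the first part in 2.5° steps.

Request:
carry_out --pt "-0.06 -2.95 0" --pt "-0.06 -2.95 0" --pt "-0.06 -2.95 0" --pt "-0.06 -2.95 0" --pt "-0.06 -2.95 0" --pt "-0.06 -2.95 0" --pt "-0.06 -2.95 0" --pt "-0.06 -2.95 0" --pt "-0.06 -2.95 0" --pt "-0.06 -2.95 0" --pt "-0.06 -2.95 0" --pt "-0.06 -2.95 0" --pt "-0.06 -2.95 0" --pt "-0.06 -2.95 0" --pt "-0.06 -2.95 0" --pt "-0.06 -2.95 0" --roll '[-2.5,-2.5,-2.5,-2.5,-2.5,-2.5,-2.5,-2.5,-2.5,-2.5,-2.5,-2.5,-2.5,-2.5,-2.5,-2.5]' --claw '[15,15,15,15,15,15,15,15,15,15,15,15,15,15,15,15]'

```text
t: 21.9
tcp_pos: [485.4, -161.2, 35.6]
tool_rot: [3.139, -0.0, 2.042]
contact_force: [1.8, 2.5, 1.0]
finger_gap: 0.229
grip_force: 30.1
```

Request:
carry_out --pt "-0.06 -2.95 0" --pt "-0.06 -2.95 0" --pt "-0.06 -2.95 0" --pt "-0.06 -2.95 0" --pt "-0.06 -2.95 0" --pt "-0.06 -2.95 0" --pt "-0.06 -2.95 0" --pt "-0.06 -2.95 0" --pt "-0.06 -2.95 0" --pt "-0.06 -2.95 0" --pt "-0.06 -2.95 0" --pt "-0.06 -2.95 0" --pt "-0.06 -2.95 0" --pt "-0.06 -2.95 0" --pt "-0.06 -2.95 0" --pt "-0.06 -2.95 0" --pt "-0.06 -2.95 0" --pt "-0.06 -2.95 0" --pt "-0.06 -2.95 0" --pt "0 0 0" --roll '[-2.5,-2.5,-2.5,-2.5,-2.5,-2.5,-2.5,-2.5,-2.5,-2.5,-2.5,-2.5,-2.5,-2.5,-2.5,-2.5,-2.5,-2.5,-2.5,0]' --claw '[15,15,15,15,15,15,15,15,15,15,15,15,15,15,15,15,15,15,15,15]'

```text
t: 23.9
tcp_pos: [450.7, -202.3, 35.5]
tool_rot: [3.137, 0.001, 2.869]
contact_force: [3.1, 7.2, 2.6]
finger_gap: 0.233
grip_force: 30.0
```

Request:
carry_out --pt "-0.04 -2.37 0" --pt "-0.04 -2.37 0" --pt "-0.04 -2.37 0" --pt "-0.04 -2.37 0" --pt "-0.04 -2.37 0" --pt "0 0 0" --pt "0 0 0" --pt "0 0 0" --roll '[-2,-2,-2,-2,-2,0,0,0]' --claw '[15,15,15,15,15,15,15,15]'

```text
t: 24.7
tcp_pos: [448.5, -213.4, 35.5]
tool_rot: [3.137, 0.001, 3.043]
contact_force: [2.4, 7.2, 1.9]
finger_gap: 0.232
grip_force: 30.1
```

Request:
carry_out --pt "0 -1 0" --pt "0 -1 0" --pt "0 -1 0" --pt "0 0 0" --pt "0 0 0" --roll '[-0.8,-0.8,-0.8,0,0]' --claw '[15,15,15,15,15]'

```text
t: 25.2
tcp_pos: [448.3, -214.8, 35.5]
tool_rot: [3.134, 0.002, 3.082]
contact_force: [4.0, 11.6, 4.8]
finger_gap: 0.23
grip_force: 30.5
```

Request:
carry_out --pt "0 -1 0" --pt "0 -1 0" --pt "0 0 0" --pt "0 0 0" --pt "0 0 0" --roll '[0,0,0,0,0]' --claw '[15,15,15,15,15]'

```text
t: 25.7
tcp_pos: [448.3, -214.9, 35.5]
tool_rot: [3.131, 0.002, 3.081]
contact_force: [4.9, 17.2, 4.8]
finger_gap: 0.226
grip_force: 30.5
```

Run:
```python
from h import *
a=[grab('wrist')['img'],grab('scene')['img'][250:370,270:430]]
a=[cv2.resize(a[0][100:460,200:480],(400,514)),cv2.resize(a[1],(400,300))]
a[1]=cv2.copyMakeBorder(a[1],0,214,0,0,0)
cv2.imwrite('pics/fin.png',np.hstack(a)); s=robot.get_state(); print(s['joint_positions'],s['ft_torque'],s['contact_force'])
```

```text
[-0.59459819  0.3482908   1.93757272  0.01321324  0.85986607 -2.11357381] [ 2.80976665 -1.07535289 -0.45499022] [ 5.95093722 15.86359721  6.2855466 ]
```

View pics/fin.png

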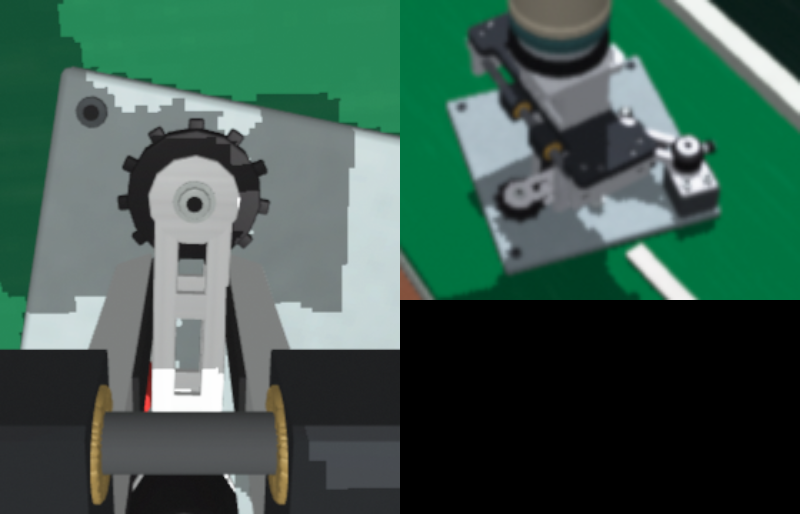

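The wrist view shows the cage in the jaws with the red post touching its side at (148,390). The last 2 mm command gave almost no motion while the force rose to 17 N, so it is against a stop. One check on the angle, then hand in if it agrees.

Run:
```python
from h import *
w=dict(np.load('pics/wrist.npz')); e=ray(w,335.8,242.9,41)[:2]; d=e-[514.5,-222.5]
a=np.degrees(np.arctan2(d[1],d[0])); print(e,np.linalg.norm(d),a)
if abs(a-175)<2.5 and abs(np.linalg.norm(d)-100)<5: print(robot.close_job())
```

```text
[ 415.41029967 -211.74810216] 99.6713199394551 173.80725123061282
the job is handed in; nothing more can be done
None
```

The job is handed in: the toothed wheel is in the yellow bin, the bush is in the blue bin, and the cage is held against the red stop post by its outer half, pressed with about 17 N (measured heading 173.8°, about 175° expected).

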